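# Put the washed cup and its lid to dry

## Robot

A 6-joint arm with a two-finger parallel gripper is mounted at the origin on the work surface. World frame = base frame: x ahead of the robot, y to its left, z up, the work surface at z = 0. Lengths are in mm, angles in rad, forces in N, time in s.
With the tool pointing down it reaches from about 300 to 875 mm from the base axis. Payload 6.4 kg.
Tool frame: the origin (TCP) lies midway between the tips of the shut fingers; the grasp point (between the pads) lies 19 mm behind it; z points along the fingers, x is the direction in which the jaws open and shut, and the axes are right-handed (so a half turn about z gives the same grasp; the last joint's range is limited). The gripper opens to 88 mm and grips with 3 to 60 N. Pads are 18 mm wide; open, the fingers measure 123 mm over their backs; the gripper's body (75 mm by 187 mm) begins 45 mm behind the grasp point.
Start: joints at [-1.544, 0.181, 1.607, -0, 1.354, -0.206], TCP at [132.67, -559.5, 238.714] pointing down, gripper open.
Joint ranges: [-2.99, 2.99], [-0.89, 2.07], [0.3, 2.58], [-1.14, 4.28], [0, 2.63], [-3.12, 3.12]. Speed limits (rad/s): [2.57, 2.57, 3.01, 3.14, 3.14, 3.14].

## Interface

Orientations are given as a rotation vector (axis times angle).
In Python, from bench import robot gives the robot as it stands.
- The arm moves only by the tool arm_command, never from a script. Its argument "motion" is a list of rows, each a list of 5 numbers: the shift along the tool's x, y, z in m, then the turn about the tool's z in units of 5 degrees (1.0 is 5 degrees), then the opening, from 0 (shut) to 1 (fully open). In form: [[dx, dy, dz, yaw, grip], ...]. A call has 1 to 20 rows; each row is the pose to reach, as a shift and turn from the pose commanded when the call began, along the tool's axes at that moment; what a row does not reach only later rows make up. A row lasts 1/10 s, in which the tool goes at most 50 mm and 8.59 degrees, less where a joint would pass 70% of its speed; a pose out of reach is approached as far as the arm can. A call with a gripper value outside its range is refused whole. The fingers move at their own pace and stop on an object; the grip force is fixed at half the most. Time passes only in rows, so rows that repeat a pose let the fingers close. It gives the time, the measured TCP pose, the force and the opening at its end, in the units of the state.
- robot.sense(): the state, without advancing time (a new reading comes with each control period).
- robot.capture(name): name is "side" or "top"; returns (picture, depth): 384x512x3 uint8, blue, green, red; 384x512 float32, mm along the optical axis (not along the pixel's ray), 0 where there is no reading.
- robot.camera_params(name): a dict with "K" (3x3 intrinsics, pixels), "R" (3x3) and "t" (3): a world point X has camera coordinates R X + t. Camera axes: x right, y down, z forward; pixel columns grow to the right and rows downward; lengths in mm; the calibration is good to about 2 mm. A picture is of the moment at which its call begins. camera_params takes no time and is no camera call.
- robot.finish_job(): hands the job in, once; it reports no verdict.
The state is a dict: "t": time; "joints": joint angles; "qvel": joint speeds; "tau": joint torques, N m; "eef_pos": TCP position; "ee_rot": TCP orientation; "ft_force": force on the tool from outside, world axes, zero at the start; "ft_torque": the same for the moment, N m; "opening": finger opening in mm.
Only numpy, scipy, OpenCV 4.12 (cv2) and the standard library are available. Lean on these libraries where they do the work, as an engineer would, in place of code of your own. Each camera call takes 0.05 s, during which the arm holds its last target.

## Task

Put the washed steel cup and its lid away to dry on the white drying stand: set the cup upside down over the upright peg, all the way down so that its rim stands on the stand, and put the lid, knob up, flat into the round recess next to it. Do not disturb the medicine bottles and cartons on the desk.

Things in the scene. Friction and masses are not known exactly. Their poses are not given: they have to be found in the camera images.
- cup: plain steel cup: straight tube, 56 mm outside diameter, 120 long, wall 3, one end closed, about 200 g. Origin: centre of the outside of the closed end; its +z runs from there to the open mouth. At the start it lies on the draining rest, mouth lower: axis dips 0.26 rad below level towards the mouth. Upside down, its z points down.
- cup_mouth (a point): centre of the cup's open mouth, level with its rim (120 from the closed end along the cup's z); axes as the cup's (mm)
- rest: fixed steel-wire rest under the cup: two sloping rods, 38 mm over both (sides of the cup are free for fingers), base plate 135 x 60. Origin: on the desk near the base's centre. Its +x points level the way the cup's mouth points; the cup lies over its x axis. At the mouth end the rods turn up 13 mm against the cup's rim: lift the cup straight up to clear them.
- stand: fixed white drying stand: slab 260 (x) x 110 (y) x 18 mm thick, origin at the centre of its underside, on the desk. On its top, along x: an upright wooden peg at x = +85; a round recess at x = 0; plain slab at the -x end, where the lid lies at the start.
- peg_foot (a point): where the peg's axis meets the stand's top, 18 mm above the desk; z up. Peg: 24 dia, 80 high above the slab, tip tapered to 12, foot flaring to 38 in its lowest 18. It fits loosely in the cup (50 inside diameter, 116 inside depth); fully home, the cup's rim rests on the slab around the peg.
- pocket (a point): centre of the floor of the round recess in the stand, 10 above the desk; recess 68 in diameter, 8 deep; z up (mm)
- lid: the cup's grey lid: disc 60 in diameter, 14 thick, with a round grip knob 24 in diameter and 20 high on top (34 high overall), 80 g. Origin: centre of the flat underside; z up through the knob. At the start it lies flat on the stand's slab at the -x end, knob up. (mm)
- pill_bottle: bystander, to be left alone: white plastic pill bottle, 48 dia x 72 high, standing near the middle of the desk between the stand and the rest; origin at the centre of the underside, z up (mm)
- tall_bottle: bystander, to be left alone: white plastic pill bottle, 52 dia x 110 high, standing at the far edge of the working area; origin at the centre of the underside, z up (mm)
- blue_cap_bottle: bystander, to be left alone: white plastic pill bottle with a blue cap, 44 dia x 75 high, standing at the right; origin at the centre of the underside, z up (mm)
- carton_flat: bystander, to be left alone: medicine carton lying flat near the robot, 65 x 130 x 24 (x, y, z); origin at the centre of the underside, z up (mm)
- carton_back: bystander, to be left alone: medicine carton lying at the far edge, 70 x 150 x 30 (x, y, z); origin at the centre of the underside, z up (mm)
- carton_side: bystander, to be left alone: medicine carton lying at the left, 60 x 120 x 40 (x, y, z); origin at the centre of the underside, z up (mm)
Not all that is in view belongs to the job. What is shaped like the lid but turquoise is not meant. What is shaped like the cup but blue is not meant.

How it is judged (in metres and radians):
At the end, for the whole second after the job is handed in: Cup still, upside down over the peg: within 4 deg of upright, mouth within 12 mm of the peg axis, rim within 4 mm of the stand's top. Lid still, knob up in the recess: within 8 mm of its centre, at most 3 mm above its floor, within 3.4 deg of level (z of cup_mouth in the frame of peg_foot between -0.004 and 0.004 m and angle between cup's own z axis and vertical above 3.07159 rad and horizontal distance between cup_mouth and peg_foot below 0.012 m and horizontal distance between lid and pocket below 0.008 m and z of lid in the frame of pocket below 0.003 m and angle between lid's own z axis and vertical below 0.06 rad and linear speed of each of cup, lid below 0.02 m/s); the robot touches nothing.
It fails at once if a medicine bottle or carton was moved by more than 30 mm (distance of any of pill_bottle, tall_bottle, blue_cap_bottle, carton_flat, carton_back, carton_side from where it was at the start of the episode above 0.03 m).
It also fails if it takes over 51 s, if anything falls off the work surface, if the arm or the gripper's body presses on something with over 40 N, if the wrist force passes 120 N, or if a joint passes its speed limit or range.

## Working session

There is one attempt and no reset: what is moved stays moved. The work goes in short steps, Python scripts to look and compute and a tool call to move; the robot and the scene stay as the last step left them, time stands still between calls to the robot, and variables do not carry over. Pictures are saved under pics/ and viewed, and the job is handed in when it is done.

Besides the shell and the picture viewer there is one more tool, called after "Request:" as name([rows], argument=value, ...), one row to a line, values as JSON. arm_command: Moves the arm, as the interface text tells. Its arguments: {"type":"object","properties":{"motion":{"type":"array","items":{"type":"array","items":{"type":"number"}}}},"required":["motion"]}

```bash
ls; mkdir -p pics; python3 - <<'E'
from bench import robot
import cv2,numpy as np
s=robot.sense();print(s)
for n in("side","top"):
    p,d=robot.capture(n);cv2.imwrite(f"pics/{n}0.png",p);np.save(f"{n}0.npy",d)
    c=robot.camera_params(n);print(n,c)
E
```

```text
pics
{'t': 0.0, 'joints': array([-1.54429554e+00,  1.81520126e-01,  1.60797518e+00,  1.06861982e-05,
        1.35377403e+00, -2.06314510e-01]), 'qvel': array([ 3.51566436e-04,  3.73214249e-04, -5.66102727e-05,  1.08184361e-03,
       -2.67010384e-04,  4.55505763e-04]), 'tau': array([-1.56110927e-03, -4.33869731e+01, -3.41843998e+01,  7.00810086e-02,
        3.85760120e-02, -1.49269772e-04]), 'eef_pos': array([ 132.66096557, -558.95966827,  237.83774861]), 'ee_rot': array([-2.46339889e+00,  1.94759830e+00,  1.67432178e-03]), 'ft_force': array([-0.64971117, -0.04644188, -0.76132411]), 'ft_torque': array([ 0.00516526,  0.00733859, -0.00680605]), 'opening': 88.00735247517608}
side {'K': array([[411.6296429 ,   0.        , 253.85420406],
       [  0.        , 411.6296429 , 192.206083  ],
       [  0.        ,   0.        ,   1.        ]]), 'R': array([[ 0.99609497, -0.08756102, -0.01130845],
       [-0.06901398, -0.69234045, -0.71826302],
       [ 0.05506254,  0.71623862, -0.69567978]]), 't': array([-541.2658477 ,   95.43252224, 1259.80624408])}
top {'K': array([[450.22259388,   0.        , 256.99725848],
       [  0.        , 450.22259388, 182.71512539],
       [  0.        ,   0.        ,   1.        ]]), 'R': array([[-0.05037205, -0.99871735, -0.00512901],
       [-0.97709879,  0.05034344, -0.20674499],
       [ 0.20673802, -0.00540262, -0.97838142]]), 't': array([  12.74192165,  564.99591756, 1430.68757627])}
```

View pics/side0.png

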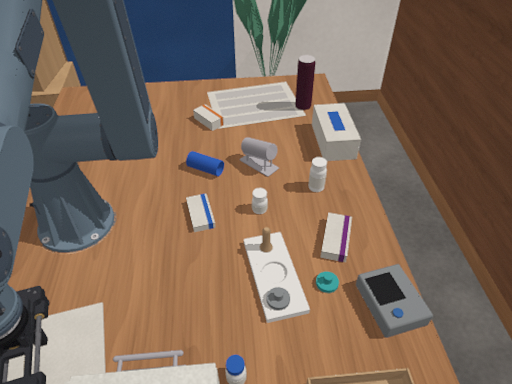

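View pics/top0.png

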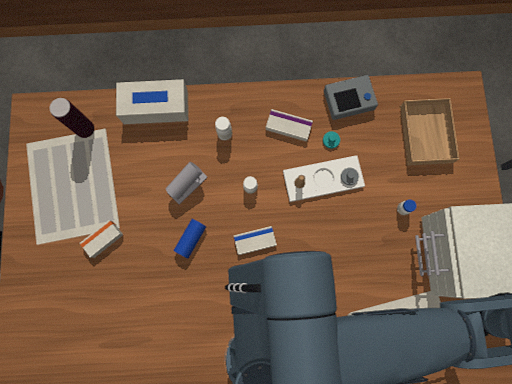

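```bash
cat > h.py <<'E'
import cv2,numpy as np
from bench import robot
def cam(n):
    c=robot.camera_params(n);return np.array(c["K"]),np.array(c["R"]),np.array(c["t"])
def unproj(n,us,vs,z):
    K,R,t=cam(n);us=np.asarray(us,float);vs=np.asarray(vs,float)
    P=np.stack([(us-K[0,2])/K[0,0]*z,(vs-K[1,2])/K[1,1]*z,z*np.ones_like(us)],-1)
    return (P-t)@R
def plane(n,u,v,h):
    K,R,t=cam(n);C=-R.T@t;d=R.T@np.linalg.inv(K)@np.array([u,v,1.])
    return C+d*(h-C[2])/d[2]
def cloud(n,d):
    v,u=np.mgrid[:d.shape[0],:d.shape[1]];return unproj(n,u,v,d)
def proj(n,X):
    K,R,t=cam(n);p=K@(R@np.asarray(X,float)+t);return p[:2]/p[2]
def crop(img,u0,v0,u1,v1,k,f):
    cv2.imwrite(f,cv2.resize(img[v0:v1,u0:u1],None,fx=k,fy=k,interpolation=cv2.INTER_NEAREST))
E
python3 - <<'E'
from h import *
s=cv2.imread("pics/side0.png");t=cv2.imread("pics/top0.png")
a=cv2.resize(s[125:185,180:300],None,fx=5,fy=5,interpolation=2); 
b=cv2.resize(s[225:325,230:350],None,fx=5,fy=5,interpolation=2)
cv2.imwrite("pics/c1.png",a);cv2.imwrite("pics/c2.png",b)
crop(t,150,120,370,260,3.6,"pics/c3.png")
for n in("side","top"):
    d=np.load(n+"0.npy");P=cloud(n,d)
    for u,v in ([(258,148),(265,243),(278,290),(274,262),(290,310),(230,250)] if n=="side" else [(186,182),(300,181),(349,175),(323,178),(295,192),(270,280-70)]):
        print(n,u,v,P[v,u].round(1))
E
```

```text
side 258 148 [575.6 197.3  92.1]
side 265 243 [ 559.6 -172.2   50.6]
side 278 290 [ 575.8 -324.    51.3]
side 274 262 [ 580.6 -211.2   13.6]
side 290 310 [ 601.6 -362.9   18.4]
side 230 250 [ 461.7 -143.7   -4.8]
top 186 182 [571.9 213.4  93.3]
top 300 181 [ 556.5 -155.1   91.8]
top 349 175 [ 576.5 -323.3   53.7]
top 323 178 [ 579.9 -242.7   11.3]
top 295 192 [ 535.4 -143.4   15.3]
top 270 210 [481.  -55.9  -3.9]
```

View pics/c1.png

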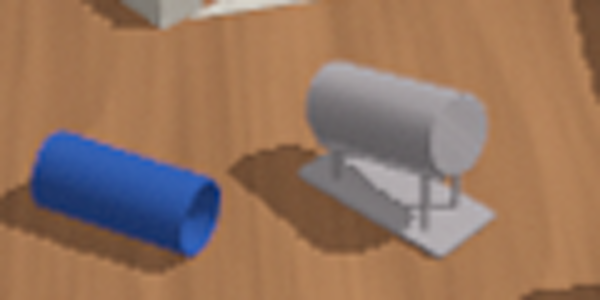

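View pics/c2.png

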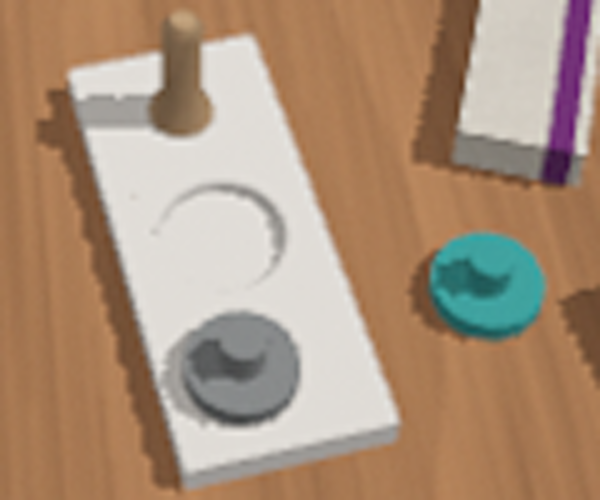

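View pics/c3.png

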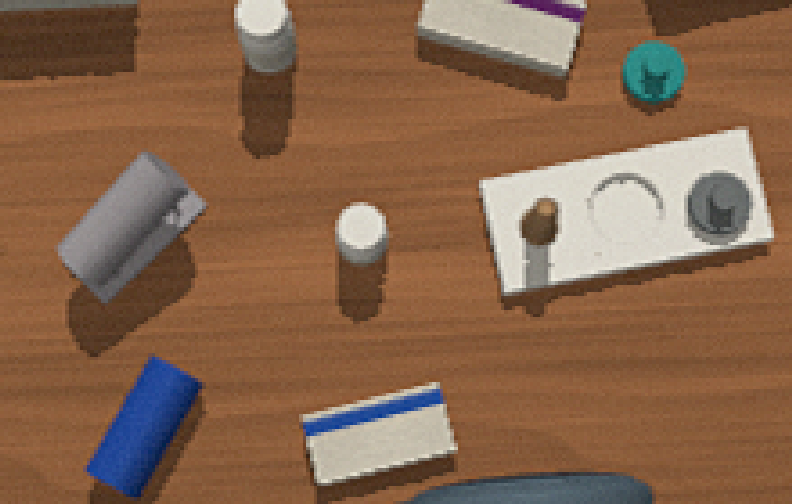

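```bash
python3 - <<'E'
from h import *
from scipy.optimize import least_squares
D={n:cloud(n,np.load(n+"0.npy")) for n in("side","top")}
I={n:cv2.imread(f"pics/{n}0.png") for n in D}
pts=[]
for n in D:
    P=D[n]; hsv=cv2.cvtColor(I[n],cv2.COLOR_BGR2HSV)
    m=(abs(P[...,0]-575)<90)&(abs(P[...,1]-205)<90)&(P[...,2]>35)&(hsv[...,1]<60)
    m=cv2.erode(m.astype(np.uint8),np.ones((3,3)))>0
    q=P[m];print(n,len(q),q.min(0).round(),q.max(0).round(),q.mean(0).round(1));pts.append(q)
def cyl(p,Q):
    a=np.array([np.cos(p[0])*np.cos(p[1]),np.sin(p[0])*np.cos(p[1]),np.sin(p[1])])
    c=np.array([575+p[2]*-np.sin(p[0]),205+p[2]*np.cos(p[0]),p[3]])
    v=Q-c; r=np.linalg.norm(v-np.outer(v@a,a),axis=1)
    return r-28
for k,Q in (("side",pts[0]),("top",pts[1]),("both",np.vstack(pts))):
    best=None
    for th in np.arange(-1.5,1.6,.5):
        r=least_squares(cyl,[th,0,0,65],args=(Q,),loss="soft_l1")
        if best is None or r.cost<best.cost:best=r
    p=best.x;a=np.array([np.cos(p[0])*np.cos(p[1]),np.sin(p[0])*np.cos(p[1]),np.sin(p[1])]);c=np.array([575-p[2]*np.sin(p[0]),205+p[2]*np.cos(p[0]),p[3]])
    s=(Q-c)@a
    print(k,best.cost/len(Q),"yaw",p[0],"tilt",p[1],"c",c.round(1),"s range",np.percentile(s,[0,2,98,100]).round(1),"ends",(c+a*s.min()).round(1),(c+a*s.max()).round(1))
# lid / stand
for n in D:
    P=D[n];hsv=cv2.cvtColor(I[n],cv2.COLOR_BGR2HSV)
    reg=(abs(P[...,0]-570)<110)&(abs(P[...,1]+240)<160)
    w=reg&(hsv[...,1]<40)&(hsv[...,2]>170)&(P[...,2]>8)&(P[...,2]<26)
    k,l,st,ce=cv2.connectedComponentsWithStats(w.astype(np.uint8))
    w=(l==1+st[1:,4].argmax())
    cs,_=cv2.findContours(w.astype(np.uint8),cv2.RETR_EXTERNAL,cv2.CHAIN_APPROX_NONE)
    cc=max(cs,key=cv2.contourArea)[:,0]
    X=np.array([plane(n,u,v,18)[:2] for u,v in cc],np.float32)
    print(n,"stand rect@18",cv2.minAreaRect(X))
    g=reg&(abs(P[...,0]-577)<45)&(abs(P[...,1]+323)<45)&(hsv[...,1]<40)&(hsv[...,2]<165)&(P[...,2]>26)
    Q=P[g];k=Q[Q[:,2]>45];print(n,"lid",len(Q),Q.mean(0).round(1),"rimbox",Q.min(0).round(1),Q.max(0).round(1),"knob",len(k),k.mean(0).round(1), (k.min(0)/2+k.max(0)/2).round(1))
    pg=reg&(abs(P[...,0]-557)<30)&(abs(P[...,1]+160)<30)&(P[...,2]>85);Q=P[pg];print(n,"peg tip",len(Q),Q.mean(0).round(1))
E
```

```text
side 431 [525. 159.  37.] [633. 262. 116.] [577.8 200.3  84.9]
top 468 [528. 169.  66.] [630. 277. 116.] [578.8 220.8  95.2]
side 3.164856300089111 yaw -0.812449382822573 tilt 0.26541910764787774 c [585.9 215.3  73.6] s range [-63.6 -56.9  51.4  53.6] ends [543.7 259.9  56.9] [621.5 177.8  87.7]
top 1.5734321946428884 yaw -0.8189265327123101 tilt 0.25419259329908445 c [590.4 219.4  73.8] s range [-63.9 -62.4  50.4  51.4] ends [548.2 264.6  57.7] [624.4 183.1  86.8]
both 2.782174728439082 yaw -0.8106100869247609 tilt 0.2574352364626276 c [587.3 216.7  73.5] s range [-63.8 -60.5  51.1  53.6] ends [544.8 261.4  57.3] [623.  179.1  87.2]
side stand rect@18 ((575.0794677734375, -245.87835693359375), (109.98036193847656, 259.9619140625), 8.777993202209473)
side lid 403 [ 573.7 -336.5   35.5] rimbox [ 544.6 -362.1   26.2] [ 602.9 -301.1   55.4] knob 73 [ 574.1 -333.2   51. ] [ 573.9 -331.8   50.5]
side peg tip 56 [ 561.4 -165.6   93.4]
top stand rect@18 ((579.6655883789062, -242.6219940185547), (109.88036346435547, 258.8406066894531), 8.777522087097168)
top lid 230 [ 577.4 -327.1   36.1] rimbox [ 549.  -356.3   26. ] [ 606.6 -299.6   60.4] knob 43 [ 578.7 -327.2   51.8] [ 579.6 -327.7   53.3]
top peg tip 45 [ 565.6 -156.9   94.4]
```

```bash
cat >> h.py <<'E'
from scipy.spatial.transform import Rotation as Rn
def pose():
    s=robot.sense();return s,np.array(s["eef_pos"]),Rn.from_rotvec(s["ee_rot"]).as_matrix()
def rel(target,xyaw=None):
    s,p,R=pose();d=R.T@(np.asarray(target,float)-p)/1000
    out=d.round(4).tolist();cur=np.degrees(np.arctan2(R[1,0],R[0,0]))
    y=None
    if xyaw is not None:
        # tool z down: turn +a about tool z => world yaw decreases
        y=[round(-((xyaw-cur+180)%360-180)/5,2), round(-((xyaw+180-cur+180)%360-180)/5,2)]
    print("t",round(s["t"],2),"tcp",p.round(1),"xyaw",round(cur,1),"J6",round(s["joints"][5],2),"open",round(s["opening"],1),"F",np.round(s["ft_force"],1),"| shift",out,"yaw opts",y)
E
python3 - <<'E'
from h import *
rel([576.7,-329.8,130],8.8)
E
```

```text
t 0.1 tcp [ 132.7 -559.   237.9] xyaw -76.7 J6 -0.21 open 88.1 F [ 0.5  0.8 -0.3] | shift [-0.1204, -0.4849, 0.1083] yaw opts [np.float64(-17.09), np.float64(18.91)]
```

Request:
arm_command([
  [-0.12,-0.485,0.1,-17.1,1],
  [-0.12,-0.485,0.1,-17.1,1],
  [-0.12,-0.485,0.1,-17.1,1],
  [-0.12,-0.485,0.1,-17.1,1],
  [-0.12,-0.485,0.1,-17.1,1],
  [-0.12,-0.485,0.1,-17.1,1],
  [-0.12,-0.485,0.1,-17.1,1],
  [-0.12,-0.485,0.1,-17.1,1],
  [-0.12,-0.485,0.1,-17.1,1],
  [-0.12,-0.485,0.1,-17.1,1],
  [-0.12,-0.485,0.1,-17.1,1],
  [-0.12,-0.485,0.1,-17.1,1],
  [-0.12,-0.485,0.1,-17.1,1],
  [-0.12,-0.485,0.1,-17.1,1],
  [-0.12,-0.485,0.1,-17.1,1],
])

```text
t: 1.6
eef_pos: [575.9, -332.2, 139.3]
ee_rot: [3.132, 0.238, 0.001]
ft_force: [0.1, 0.4, 0.5]
opening: 88.3
```

```bash
python3 - <<'E'
from h import *
rel([576.7,-329.8,36],8.8)
p,d=robot.capture("side");t,d2=robot.capture("top")
np.save("s1.npy",d);np.save("t1.npy",d2);cv2.imwrite("pics/s1.png",p);cv2.imwrite("pics/t1.png",t)
a=cv2.resize(p[150:350,180:380],(500,500));b=cv2.resize(t[80:280,240:440],(500,500))
cv2.imwrite("pics/m1.png",cv2.resize(np.hstack([a,b]),(800,400)))
E
```

```text
t 1.6 tcp [ 575.9 -332.2  139.3] xyaw 8.7 J6 -0.85 open 88.3 F [0.1 0.4 0.5] | shift [0.0012, -0.0023, 0.1033] yaw opts [np.float64(-0.02), np.float64(35.98)]
```

View pics/m1.png

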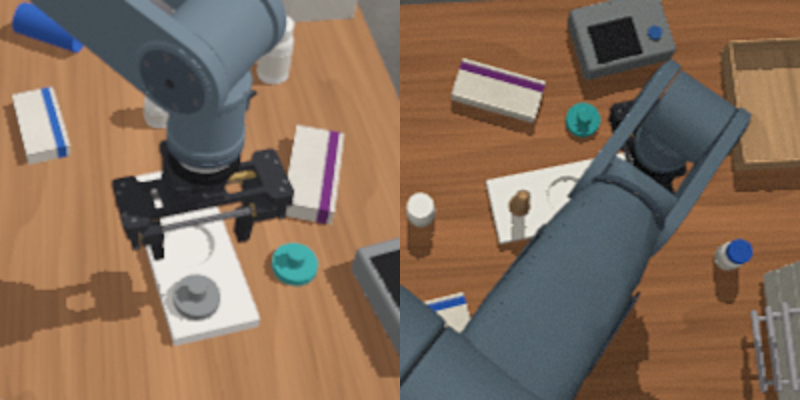

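```bash
python3 - <<'E'
from h import *
s,p,R=pose()
for k in(-44,-61.5,44,61.5): print(k,proj("side",p+R[:,0]*k).round(1))
I=cv2.imread("pics/s1.png");crop(I,240,225,330,315,6,"pics/c4.png")
E
```

```text
-44 [261.4 275.9]
-61.5 [254.  277.5]
44 [297.8 268.1]
61.5 [304.9 266.6]
```

View pics/c4.png

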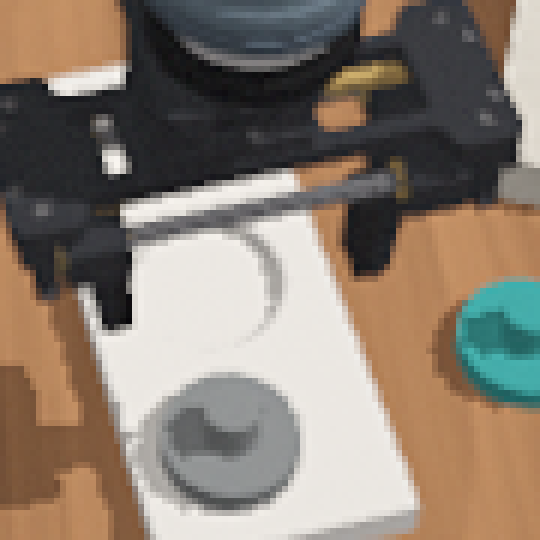

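Request:
arm_command([
  [0.001,-0.001,0.05,0,1],
  [0.001,-0.001,0.09,0,1],
  [0.001,-0.001,0.098,0,1],
  [0.001,-0.001,0.103,0,1],
  [0.001,-0.001,0.103,0,1],
  [0.001,-0.001,0.103,0,0.5],
  [0.001,-0.001,0.103,0,0.1],
  [0.001,-0.001,0.103,0,0.1],
  [0.001,-0.001,0.103,0,0.1],
  [0.001,-0.001,0.103,0,0.1],
  [0.001,-0.001,0.103,0,0.1],
  [0.001,-0.001,0.103,0,0.1],
])

```text
t: 2.9
eef_pos: [577.7, -329.7, 35.7]
ee_rot: [-3.132, -0.242, 0.0]
ft_force: [0.1, 0.3, 1.1]
opening: 34.2
```

```bash
python3 - <<'E'
from h import *
rel([577,-245,60],8.8)
p,d=robot.capture("side");cv2.imwrite("pics/s2.png",p);crop(p,240,225,330,315,6,"pics/c5.png")
E
```

```text
t 2.9 tcp [ 577.7 -329.7   35.7] xyaw 8.8 J6 -0.85 open 34.2 F [0.1 0.3 1.1] | shift [0.0123, -0.0838, -0.0243] yaw opts [np.float64(0.01), np.float64(-35.99)]
```

View pics/c5.png

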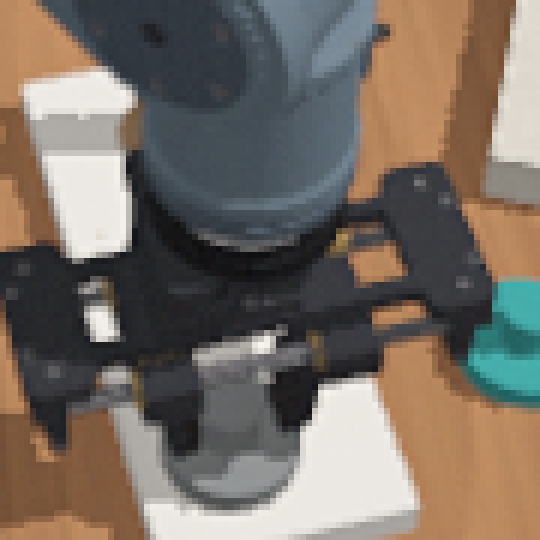

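Request:
arm_command([
  [0,0,0,0,0.1],
  [0,0,0,0,0.1],
  [0,0,0,0,0.1],
  [0,0,0,0,0.1],
])

```text
t: 3.35
eef_pos: [577.6, -329.6, 35.6]
ee_rot: [-3.132, -0.242, 0.0]
ft_force: [-0.3, 0.1, -0.3]
opening: 23.3
```

Request:
arm_command([
  [0,0,-0.03,0,0.1],
  [0,0,-0.03,0,0.1],
  [0.0134,-0.0837,-0.03,0,0.1],
  [0.0134,-0.0837,-0.03,0,0.1],
  [0.0134,-0.0837,-0.03,0,0.1],
  [0.0134,-0.0837,-0.03,0,0.1],
  [0.0134,-0.0837,-0.013,0,0.1],
  [0.0134,-0.0837,-0.013,0,0.1],
  [0.0134,-0.0837,-0.013,0,0.1],
])

```text
t: 4.25
eef_pos: [577.2, -245.5, 47.2]
ee_rot: [-3.131, -0.24, 0.003]
ft_force: [-0.9, -0.1, -1.0]
opening: 23.3
```

```bash
python3 - <<'E'
from h import *
rel([577.5,-244.5,28],8.8)
p,d=robot.capture("side");t,d2=robot.capture("top");cv2.imwrite("pics/s3.png",p)
a=cv2.resize(p[210:310,230:330],(500,500),interpolation=0);b=cv2.resize(t[130:230,270:370],(500,500),interpolation=0)
cv2.imwrite("pics/m3.png",cv2.resize(np.hstack([a,b]),(800,400)))
E
```

```text
t 4.25 tcp [ 577.2 -245.5   47.2] xyaw 8.8 J6 -0.74 open 23.3 F [-0.9 -0.1 -1. ] | shift [0.0005, -0.0009, 0.0192] yaw opts [np.float64(-0.01), np.float64(35.99)]
```

View pics/m3.png

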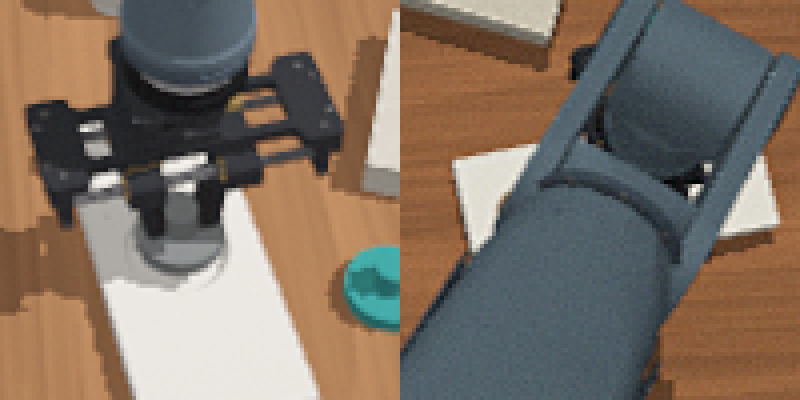

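```bash
python3 - <<'E'
from h import *
for z in (29.6,36,43.6): print(proj("side",[575.1,-245.9,z]), [proj("side",[575.1,-245.9-30,z]),proj("side",[575.1+30,-245.9,z])])
p=cv2.imread("pics/s3.png");crop(p,255,240,300,290,12,"pics/c6.png")
E
```

```text
[273.70136338 269.18415695] [array([275.10617288, 278.69124495]), array([284.89050636, 268.29087358])]
[273.75508704 267.76301348] [array([275.16682857, 277.28113474]), array([284.98977141, 266.86823768])]
[273.81945655 266.06025701] [array([275.23951681, 275.59129421]), array([285.10870516, 265.16371612])]
```

View pics/c6.png

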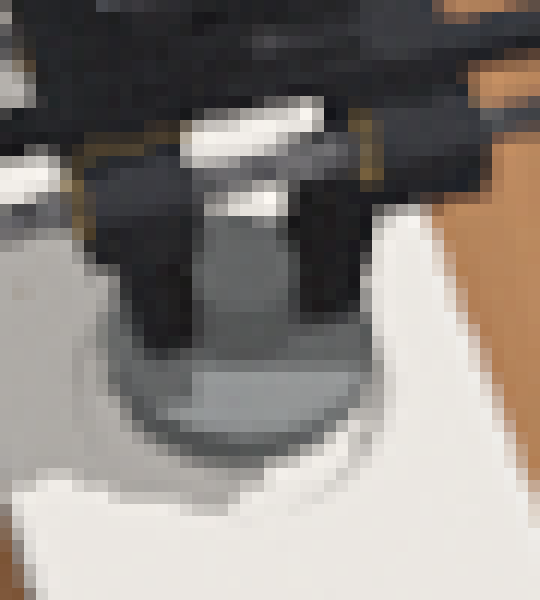

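Request:
arm_command([
  [-0.0017,0.0013,0.005,0,0.1],
  [-0.0017,0.0013,0.009,0,0.1],
  [-0.0017,0.0013,0.012,0,0.1],
  [-0.0017,0.0013,0.015,0,0.1],
  [-0.0017,0.0013,0.0175,0,0.1],
  [-0.0017,0.0013,0.0185,0,0.1],
  [-0.0017,0.0013,0.0185,0,0.1],
])

```text
t: 5.05
eef_pos: [576.6, -246.4, 30.0]
ee_rot: [-3.132, -0.242, 0.0]
ft_force: [-0.2, -0.5, -0.4]
opening: 23.7
```

```bash
python3 - <<'E'
from h import *
rel([577.5,-244.5,28],8.8)
p,d=robot.capture("side");cv2.imwrite("pics/s4.png",p);crop(p,255,240,300,290,10,"pics/c7.png")
E
```

```text
t 5.05 tcp [ 576.6 -246.4   30. ] xyaw 8.8 J6 -0.75 open 23.7 F [-0.2 -0.5 -0.4] | shift [0.0012, -0.0017, 0.002] yaw opts [np.float64(0.01), np.float64(-35.99)]
```

View pics/c7.png

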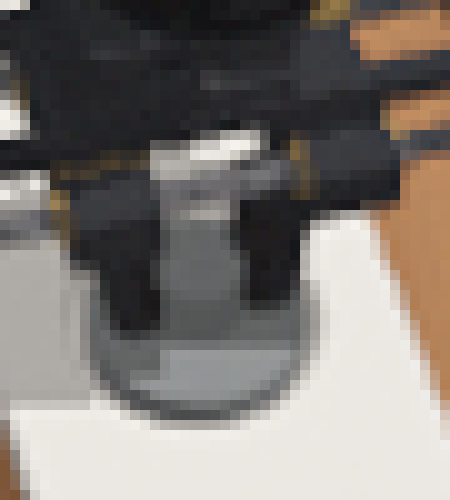

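Request:
arm_command([
  [0,0,0.001,0,0.1],
  [0,0,0.0018,0,0.1],
  [0,0,0.0018,0,0.1],
  [0,0,0.0018,0,0.6],
  [0,0,0.0018,0,0.6],
  [0,0,0.0018,0,0.6],
  [0,0,0.0018,0,0.6],
  [0,0,-0.05,0,0.8],
  [0,0,-0.1,0,1],
  [0,0,-0.15,0,1],
  [0,0,-0.2,0,1],
  [0,0,-0.2,0,1],
])

```text
t: 6.3
eef_pos: [580.3, -248.7, 239.5]
ee_rot: [3.123, 0.242, 0.018]
ft_force: [-0.1, 0.0, 0.6]
opening: 87.9
```

```bash
python3 - <<'E'
from h import *
rel([609.7,194.6,160],np.degrees(.759))
E
```

```text
t 6.3 tcp [ 580.3 -248.7  239.5] xyaw 8.9 J6 -0.75 open 87.9 F [-0.1  0.   0.6] | shift [0.0965, -0.4343, 0.0763] yaw opts [np.float64(-6.93), np.float64(29.07)]
```

Request:
arm_command([
  [0.1,-0.43,0.05,-6.9,1],
  [0.1,-0.43,0.05,-6.9,1],
  [0.1,-0.43,0.05,-6.9,1],
  [0.1,-0.43,0.05,-6.9,1],
  [0.1,-0.43,0.05,-6.9,1],
  [0.1,-0.43,0.05,-6.9,1],
  [0.1,-0.43,0.05,-6.9,1],
  [0.1,-0.43,0.05,-6.9,1],
  [0.1,-0.43,0.05,-6.9,1],
  [0.1,-0.43,0.05,-6.9,1],
  [0.1,-0.43,0.05,-6.9,1],
  [0.1,-0.43,0.05,-6.9,1],
  [0.1,-0.43,0.05,-6.9,1],
])

```text
t: 7.6
eef_pos: [609.6, 192.2, 180.3]
ee_rot: [2.921, 1.157, -0.0]
ft_force: [-0.2, -0.5, -0.0]
opening: 87.7
```

```bash
python3 - <<'E'
from h import *
rel([609.7,194.6,63],np.degrees(.759))
p,d=robot.capture("side");t,d2=robot.capture("top");cv2.imwrite("pics/s5.png",p);cv2.imwrite("pics/t5.png",t);np.save("s5.npy",d);np.save("t5.npy",d2)
a=cv2.resize(p[80:200,200:320],(400,400),interpolation=1);b=cv2.resize(p[225:325,230:330],(400,400),interpolation=1)
cv2.imwrite("pics/m5.png",np.hstack([a,b]))
# lid now
for n,im,dd in(("side",p,d),("top",t,d2)):
    P=cloud(n,dd);hsv=cv2.cvtColor(im,cv2.COLOR_BGR2HSV)
    g=(abs(P[...,0]-577)<40)&(abs(P[...,1]+245)<40)&(hsv[...,2]<165)&(P[...,2]>18)&(hsv[...,1]<50)
    Q=P[g];k=Q[Q[:,2]>36]
    if len(Q) : print(n,len(Q),Q.min(0).round(1),Q.max(0).round(1),((Q.min(0)+Q.max(0))/2).round(1),"disc z",np.median(Q[Q[:,2]<32][:,2]),k.mean(0).round(1))
E
```

```text
t 7.6 tcp [609.6 192.2 180.3] xyaw 43.2 J6 -0.63 open 87.7 F [-0.2 -0.5 -0. ] | shift [0.0017, -0.0017, 0.1173] yaw opts [np.float64(-0.05), np.float64(35.95)]
side 342 [ 545.7 -279.3   18. ] [ 603.1 -219.9   47.1] [ 574.4 -249.6   32.6] disc z 23.504021354883488 [ 575.2 -250.8   42.5]
top 237 [ 549.2 -276.2   18.1] [ 609.1 -216.6   51.3] [ 579.1 -246.4   34.7] disc z 24.310426104073027 [ 579.7 -244.5   43.7]
```

View pics/m5.png

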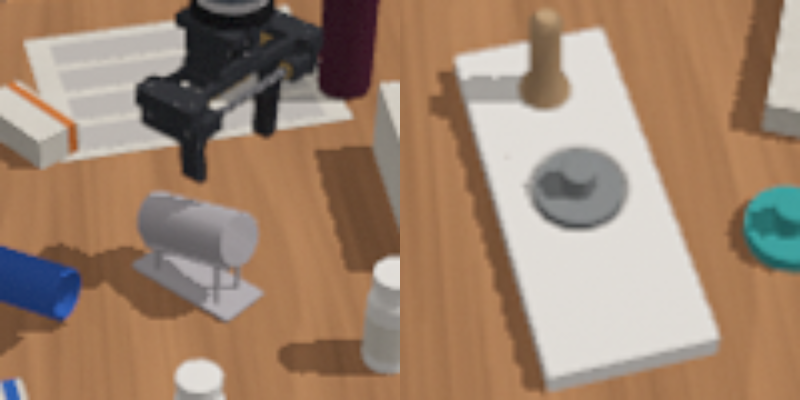

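Request:
arm_command([
  [0.0015,-0.0015,0.05,0,1],
  [0.0015,-0.0015,0.095,0,1],
  [0.0015,-0.0015,0.11,0,1],
  [0.0015,-0.0015,0.117,0,1],
  [0.0015,-0.0015,0.117,0,1],
  [0.0015,-0.0015,0.117,0,0.4],
  [0.0015,-0.0015,0.117,0,0.4],
  [0.0015,-0.0015,0.117,0,0.4],
  [0.0015,-0.0015,0.117,0,0.4],
  [0.0015,-0.0015,0.117,0,0.4],
  [0.0015,-0.0015,0.117,0,0.4],
  [0.0015,-0.0015,0.117,0,0.4],
  [0.0015,-0.0015,0.117,0,0.4],
])

```text
t: 9.0
eef_pos: [607.7, 193.4, 64.3]
ee_rot: [2.917, 1.16, -0.009]
ft_force: [-11.3, -11.3, 12.0]
opening: 55.6
```

```bash
python3 - <<'E'
from h import *
rel([609.7,194.6,63],np.degrees(.759))
p,d=robot.capture("side");cv2.imwrite("pics/s6.png",p)
crop(p,220,100,310,180,6,"pics/c8.png")
E
```

```text
t 9.0 tcp [607.7 193.4  64.3] xyaw 43.4 J6 -0.63 open 55.6 F [-11.3 -11.3  12. ] | shift [0.0023, 0.0005, 0.0013] yaw opts [np.float64(-0.02), np.float64(35.98)]
```

View pics/c8.png

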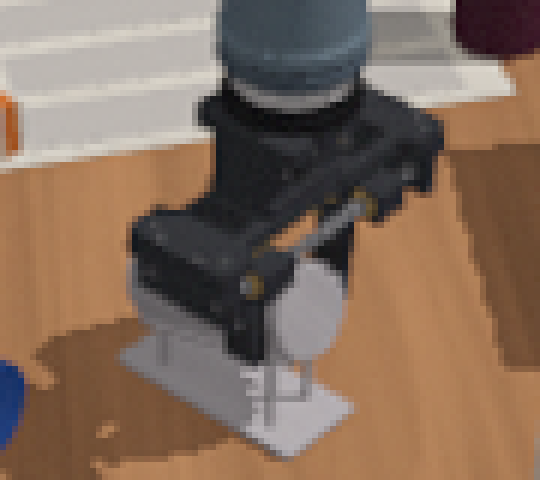

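Request:
arm_command([
  [-0.0015,0,0,0,0.4],
  [-0.0025,0,-0.005,0,0.4],
  [-0.0025,0,-0.02,0,0.4],
  [-0.0025,0,-0.05,0,0.4],
  [-0.0025,0,-0.09,0,0.4],
  [-0.0025,0,-0.13,0,0.4],
  [-0.0025,0,-0.15,0,0.4],
  [-0.0025,0,-0.15,0,0.4],
  [-0.0025,0,-0.15,0,0.4],
])

```text
t: 9.95
eef_pos: [607.5, 194.4, 213.4]
ee_rot: [2.919, 1.16, 0.001]
ft_force: [-0.6, 0.3, -2.1]
opening: 55.7
```

```bash
python3 - <<'E'
from h import *
rel([609.7,194.6,63],np.degrees(.759))
p,d=robot.capture("side");t,d2=robot.capture("top");cv2.imwrite("pics/s7.png",p);cv2.imwrite("pics/t7.png",t)
a=cv2.resize(p[60:180,210:330],(400,400),interpolation=1);b=cv2.resize(t[110:230,130:250],(400,400),interpolation=1)
cv2.imwrite("pics/m7.png",np.hstack([a,b]))
E
```

```text
t 9.95 tcp [607.5 194.4 213.4] xyaw 43.4 J6 -0.63 open 55.7 F [-0.6  0.3 -2.1] | shift [0.0016, 0.0013, 0.1504] yaw opts [np.float64(-0.03), np.float64(35.97)]
```

View pics/m7.png

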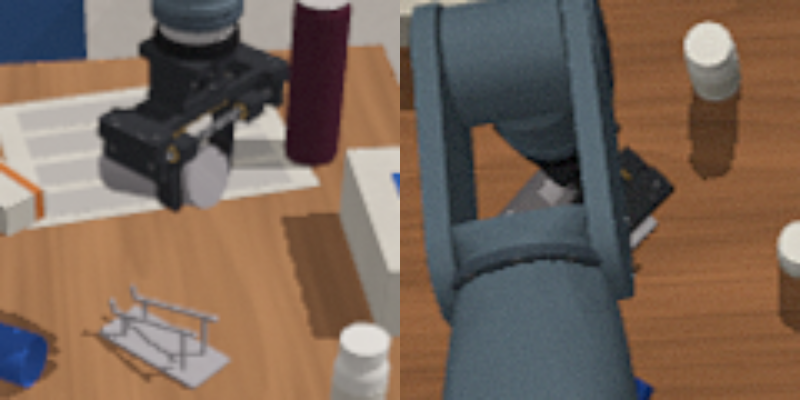

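Request:
arm_command([
  [0,0,0.045,0,0.4],
  [0,0,0.09,0,0.4],
  [0,0,0.125,0,0.4],
  [0,0,0.145,0,0.4],
  [0,0,0.149,0,0.4],
  [0,0,0.149,0,0.4],
])

```text
t: 10.65
eef_pos: [607.5, 193.6, 62.5]
ee_rot: [2.919, 1.16, -0.002]
ft_force: [2.5, -2.3, -0.5]
opening: 55.1
```

Request:
arm_command([
  [0,-0.004,-0.007,0,0.4],
  [0,-0.009,-0.0145,0,0.4],
  [0,-0.015,-0.0215,0,0.4],
  [0,-0.0213,-0.0276,0,0.4],
  [0,-0.028,-0.0332,0,0.4],
  [0,-0.0352,-0.0382,0,0.4],
  [0,-0.0352,-0.0382,0,0.4],
])

```text
t: 11.35
eef_pos: [583.1, 221.0, 103.5]
ee_rot: [-2.919, -1.162, -0.002]
ft_force: [3.4, -1.6, 0.9]
opening: 54.8
```

```bash
python3 - <<'E'
from h import *
rel([609.7,194.6,63],np.degrees(.759))
p,d=robot.capture("side");t,d2=robot.capture("top");cv2.imwrite("pics/s8.png",p)
a=cv2.resize(p[70:190,210:330],(400,400),interpolation=1);b=cv2.resize(t[110:230,130:250],(400,400),interpolation=1)
cv2.imwrite("pics/m8.png",np.hstack([a,b]))
E
```

```text
t 11.35 tcp [583.1 221.  103.5] xyaw 43.4 J6 -0.59 open 54.8 F [ 3.4 -1.6  0.9] | shift [0.0011, 0.0375, 0.0406] yaw opts [np.float64(-0.02), np.float64(35.98)]
```

View pics/m8.png

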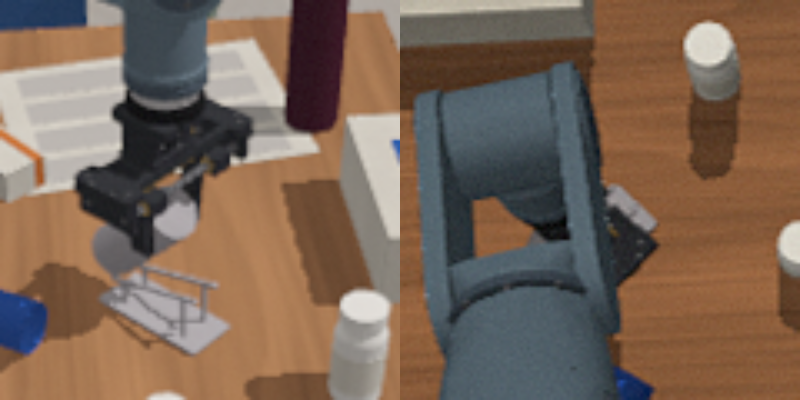

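Request:
arm_command([
  [0,-0.0077,-0.0044,0,0.4],
  [0,-0.0156,-0.0081,0,0.4],
  [0,-0.0238,-0.011,0,0.4],
  [0,-0.0323,-0.0133,0,0.4],
  [0,-0.0409,-0.0148,0,0.4],
  [0,-0.0496,-0.0155,0,0.4],
  [0,-0.0584,-0.0155,0,0.4],
  [0,-0.0584,-0.0155,0,0.4],
  [0,-0.0584,-0.0155,0,0.4],
])

```text
t: 12.35
eef_pos: [542.8, 262.8, 117.8]
ee_rot: [-2.918, -1.161, 0.001]
ft_force: [2.6, 1.1, -1.4]
opening: 55.3
```

```bash
python3 - <<'E'
from h import *
rel([609.7,194.6,63],np.degrees(.759))
p,d=robot.capture("side");t,d2=robot.capture("top");cv2.imwrite("pics/s9.png",p)
a=cv2.resize(p[70:190,210:330],(600,600),interpolation=1)
cv2.imwrite("pics/m9.png",a)
E
```

```text
t 12.35 tcp [542.8 262.8 117.8] xyaw 43.4 J6 -0.5 open 55.3 F [ 2.6  1.1 -1.4] | shift [0.0018, 0.0956, 0.0547] yaw opts [np.float64(-0.02), np.float64(35.98)]
```

View pics/m9.png

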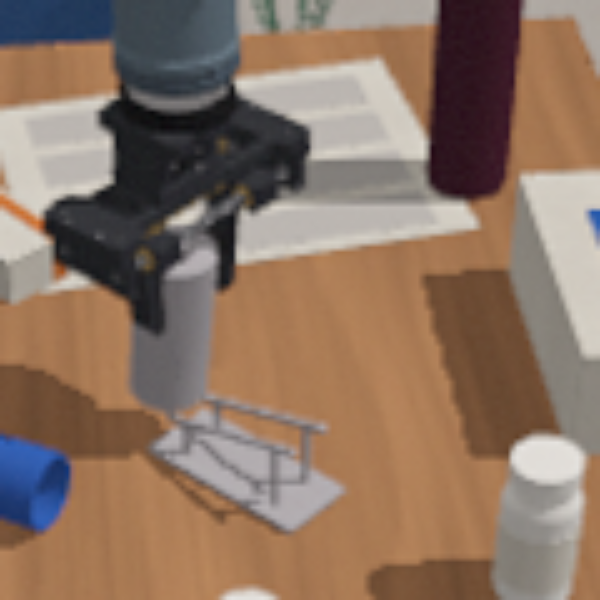

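Request:
arm_command([
  [0,-0.0045,0,0,0.4],
  [0,-0.0087,0.0005,0,0.4],
  [0,-0.013,0.001,0,0.4],
  [0,-0.017,0.0015,0,0.4],
  [0,-0.02,0.002,0,0.4],
  [0,-0.02,0.002,0,0.4],
  [0,-0.017,-0.02,0,0.4],
  [0,-0.017,-0.06,0,0.4],
  [0,-0.017,-0.1,0,0.4],
  [0,-0.017,-0.13,0,0.4],
  [0,-0.017,-0.13,0,0.4],
  [0,-0.017,-0.13,0,0.4],
])

```text
t: 13.65
eef_pos: [530.7, 274.4, 247.0]
ee_rot: [-2.919, -1.16, 0.003]
ft_force: [-0.3, -0.8, -2.9]
opening: 55.1
```

```bash
cat > cup.py <<'E'
from h import *
from scipy.optimize import least_squares
def fitcup(n,im,d,c0,tilt0=(0,0)):
    P=cloud(n,d);hsv=cv2.cvtColor(im,cv2.COLOR_BGR2HSV)
    m=(d>0)&(np.hypot(P[...,0]-c0[0],P[...,1]-c0[1])<45)&(P[...,2]>c0[2]-75)&(P[...,2]<c0[2]+25)&(hsv[...,2]>75)&(hsv[...,1]<70)
    m=cv2.erode(m.astype(np.uint8),np.ones((3,3)))>0
    Q=P[m]
    def f(p):
        a=np.array([p[2],p[3],-1]);a/=np.linalg.norm(a);v=Q-np.array([p[0],p[1],c0[2]])
        return np.linalg.norm(v-np.outer(v@a,a),axis=1)-28
    r=least_squares(f,[c0[0],c0[1],*tilt0],loss="soft_l1")
    p=r.x;a=np.array([p[2],p[3],-1]);a/=np.linalg.norm(a)
    print(n,len(Q),"cost",round(r.cost/max(len(Q),1),2),"axis pt at z",c0[2],p[:2].round(1),"tilt deg xy",np.degrees(np.arctan(p[2:])).round(1),"z range",Q[:,2].min().round(1),Q[:,2].max().round(1))
    return p
E
python3 - <<'E'
from cup import *
rel([609.7,194.6,63],np.degrees(.759))
s,pp,R=pose()
p,d=robot.capture("side");cv2.imwrite("pics/s10.png",p)
fitcup("side",p,d,pp+[0,0,-20])
cv2.imwrite("pics/m10.png",cv2.resize(p[40:160,190:310],(600,600),interpolation=1))
E
```

```text
t 13.65 tcp [530.7 274.4 247. ] xyaw 43.3 J6 -0.48 open 55.1 F [-0.3 -0.8 -2.9] | shift [0.003, 0.1124, 0.1839] yaw opts [np.float64(-0.03), np.float64(35.97)]
side 257 cost 1.04 axis pt at z 227.02492859949803 [524.9 278.4] tilt deg xy [ 3.  -3.4] z range 175.4 247.3
```

View pics/m10.png

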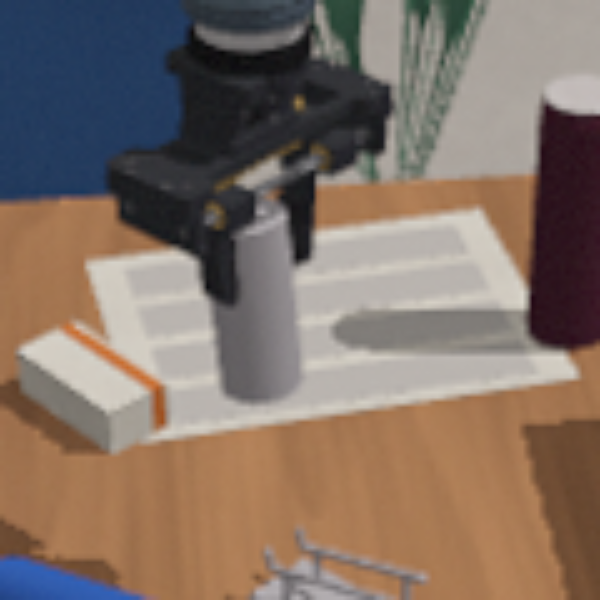

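Request:
arm_command([
  [-0.275,0.341,0,0,0.4],
  [-0.275,0.341,0,0,0.4],
  [-0.275,0.341,0,0,0.4],
  [-0.275,0.341,0,0,0.4],
  [-0.275,0.341,0,0,0.4],
  [-0.275,0.341,0,0,0.4],
  [-0.275,0.341,0,0,0.4],
  [-0.275,0.341,0,0,0.4],
  [-0.275,0.341,0,0,0.4],
  [-0.275,0.341,0,0,0.4],
  [-0.275,0.341,0,0,0.4],
  [-0.275,0.341,0,0,0.4],
  [-0.275,0.341,0,0,0.4],
])

```text
t: 15.0
eef_pos: [565.4, -160.5, 247.1]
ee_rot: [-2.917, -1.162, 0.002]
ft_force: [-0.2, 0.1, -1.7]
opening: 55.4
```

```bash
python3 - <<'E'
from cup import *
rel([564,-160,200])
s,pp,R=pose()
for n in("side","top"):
    p,d=robot.capture(n);cv2.imwrite(f"pics/{n}11.png",p)
    try: fitcup(n,p,d,pp+[0,0,-20])
    except Exception as e: print(e)
    if n=="side": cv2.imwrite("pics/m11.png",cv2.resize(p[150:300,200:350],(600,600),interpolation=1))
    else: cv2.imwrite("pics/m11t.png",cv2.resize(p[110:230,240:360],(500,500),interpolation=1))
E
```

```text
t 15.0 tcp [ 565.4 -160.5  247.1] xyaw 43.4 J6 -1.24 open 55.4 F [-0.2  0.1 -1.7] | shift [-0.0007, -0.0012, 0.0471] yaw opts None
side 349 cost 0.48 axis pt at z 227.0798836446789 [ 559.8 -156.2] tilt deg xy [ 3.7 -3.7] z range 174.3 248.6
top 2 cost 0.0 axis pt at z 227.0798836446789 [ 564.1 -159.5] tilt deg xy [75.9 83.1] z range 211.1 222.3
```

View pics/m11.png

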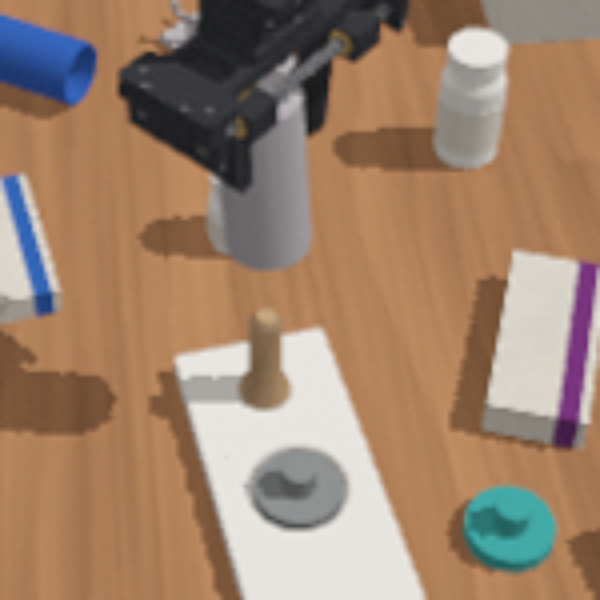

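View pics/m11t.png

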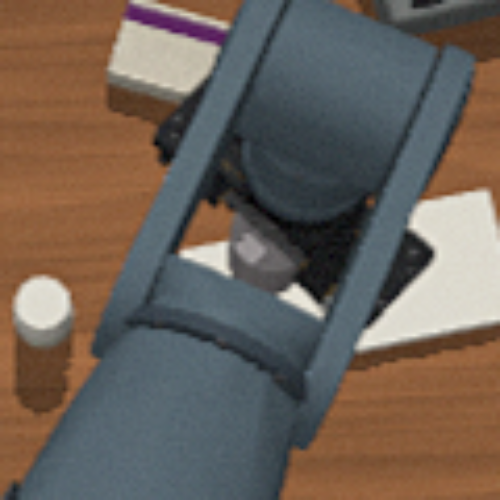

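Request:
arm_command([
  [-0.0024,0.0005,0.02,0,0.4],
  [-0.0024,0.0005,0.045,0,0.4],
  [-0.0024,0.0005,0.065,0,0.4],
  [-0.0024,0.0005,0.08,0,0.4],
  [-0.0024,0.0005,0.095,0,0.4],
  [-0.0024,0.0005,0.11,0,0.4],
  [-0.0024,0.0005,0.11,0,0.4],
  [-0.0024,0.0005,0.11,0,0.4],
])

```text
t: 15.9
eef_pos: [564.4, -164.1, 137.9]
ee_rot: [-2.919, -1.16, 0.0]
ft_force: [-0.1, -0.1, -2.0]
opening: 55.2
```

```bash
python3 - <<'E'
from cup import *
rel([564,-160,200])
s,pp,R=pose()
p,d=robot.capture("side");cv2.imwrite("pics/s12.png",p)
fitcup("side",p,d,pp+[0,0,-20])
cv2.imwrite("pics/m12.png",cv2.resize(p[170:290,210:330],(600,600),interpolation=1))
E
```

```text
t 15.9 tcp [ 564.4 -164.1  137.9] xyaw 43.3 J6 -1.24 open 55.2 F [-0.1 -0.1 -2. ] | shift [0.0025, -0.0033, -0.0621] yaw opts None
side 293 cost 0.45 axis pt at z 117.94129869072785 [ 558.8 -160. ] tilt deg xy [ 3.6 -3.1] z range 66.0 138.4
```

View pics/m12.png

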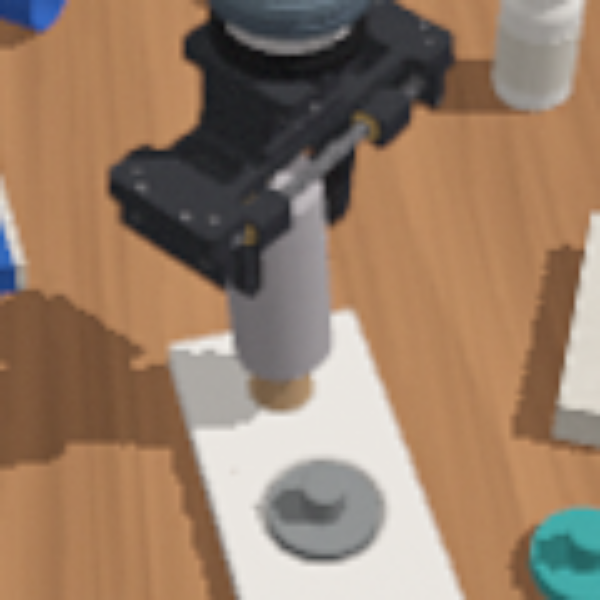

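Request:
arm_command([
  [-0.0008,-0.0008,0.012,0,0.4],
  [-0.0008,-0.0008,0.022,0,0.4],
  [-0.0008,-0.0008,0.03,0,0.4],
  [-0.0008,-0.0008,0.034,0,0.4],
  [-0.0008,-0.0008,0.036,0,0.4],
  [-0.0008,-0.0008,0.036,0,0.4],
])

```text
t: 16.55
eef_pos: [563.1, -164.0, 101.6]
ee_rot: [-2.919, -1.16, 0.0]
ft_force: [0.7, -0.2, -2.5]
opening: 55.2
```

```bash
python3 - <<'E'
from cup import *
rel([564,-160,200])
s,pp,R=pose()
p,d=robot.capture("side");cv2.imwrite("pics/s13.png",p)
fitcup("side",p,d,pp+[0,0,-20])
cv2.imwrite("pics/m13.png",cv2.resize(p[170:290,210:330],(600,600),interpolation=1))
E
```

```text
t 16.55 tcp [ 563.1 -164.   101.6] xyaw 43.3 J6 -1.24 open 55.2 F [ 0.7 -0.2 -2.5] | shift [0.0034, -0.0024, -0.0984] yaw opts None
side 546 cost 2.56 axis pt at z 81.5847643340152 [ 556.8 -159.8] tilt deg xy [ 5.3 -5. ] z range 13.4 102.5
```

View pics/m13.png

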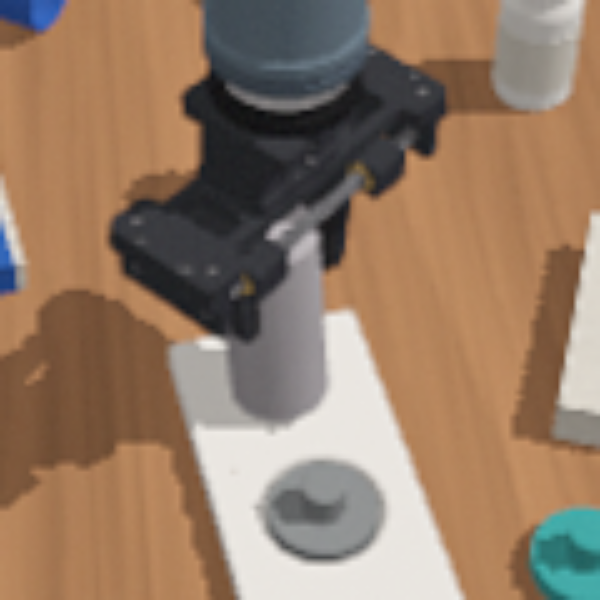

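Request:
arm_command([
  [0,0,0.002,0,0.4],
  [0,0,0.004,0,0.4],
  [0,0,0.006,0,0.4],
  [0,0,0.006,0,0.4],
])

```text
t: 17.0
eef_pos: [564.7, -165.3, 97.8]
ee_rot: [2.916, 1.159, 0.003]
ft_force: [0.3, -1.7, 8.0]
opening: 54.7
```

Request:
arm_command([
  [0,0,0.002,0,0.4],
  [0,0,0.004,0,0.4],
  [0,0,0.004,0,0.4],
])

```text
t: 17.3
eef_pos: [567.0, -167.3, 96.9]
ee_rot: [2.911, 1.157, 0.009]
ft_force: [-0.5, -3.6, 17.8]
opening: 55.2
```

```bash
python3 - <<'E'
from cup import *
rel([564,-160,200])
s,pp,R=pose()
p,d=robot.capture("side");cv2.imwrite("pics/s14.png",p)
fitcup("side",p,d,pp+[0,0,-10])
cv2.imwrite("pics/m14.png",cv2.resize(p[170:290,210:330],(600,600),interpolation=1))
E
```

```text
t 17.3 tcp [ 567.  -167.3   96.9] xyaw 43.4 J6 -1.24 open 55.2 F [-0.5 -3.6 17.8] | shift [0.003, -0.0063, -0.1032] yaw opts None
side 552 cost 3.16 axis pt at z 86.86911250761932 [ 558.5 -161. ] tilt deg xy [ 5.7 -5.1] z range 13.3 106.6
```

View pics/m14.png

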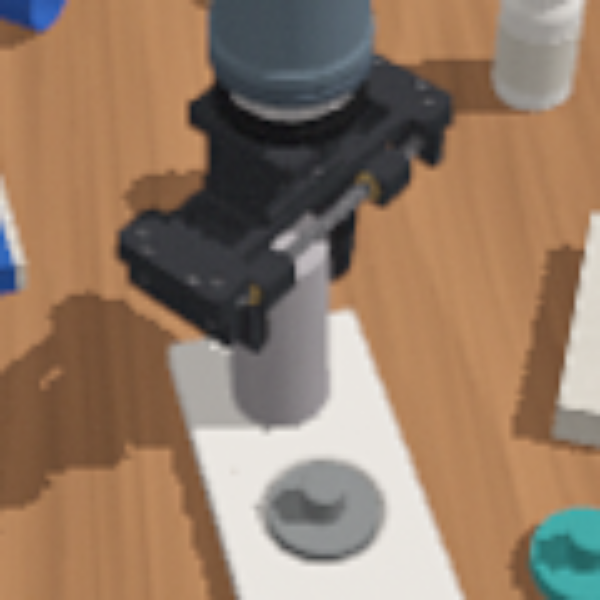

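Request:
arm_command([
  [0,0,-0.004,0,0.4],
  [0,0,-0.005,0,0.4],
  [0,0,-0.005,0,0.64],
  [0,0,-0.005,0,0.7],
  [0,0,-0.005,0,0.8],
  [0,0,-0.005,0,1],
  [0,0,-0.005,0,1],
  [0,0,-0.005,0,1],
])

```text
t: 18.15
eef_pos: [563.1, -164.0, 96.8]
ee_rot: [-2.919, -1.16, 0.0]
ft_force: [0.2, 0.2, -0.3]
opening: 87.6
```

```bash
python3 - <<'E'
from cup import *
rel([564,-160,200])
s,pp,R=pose()
p,d=robot.capture("side");cv2.imwrite("pics/s15.png",p)
fitcup("side",p,d,pp+[0,0,-10])
cv2.imwrite("pics/m15.png",cv2.resize(p[170:290,210:330],(600,600),interpolation=1))
E
```

```text
t 18.15 tcp [ 563.1 -164.    96.8] xyaw 43.3 J6 -1.24 open 87.6 F [ 0.2  0.2 -0.3] | shift [0.0034, -0.0024, -0.1032] yaw opts None
side 548 cost 2.69 axis pt at z 86.75748543323616 [ 558.3 -161.3] tilt deg xy [ 2.4 -2.4] z range 11.9 108.2
```

View pics/m15.png

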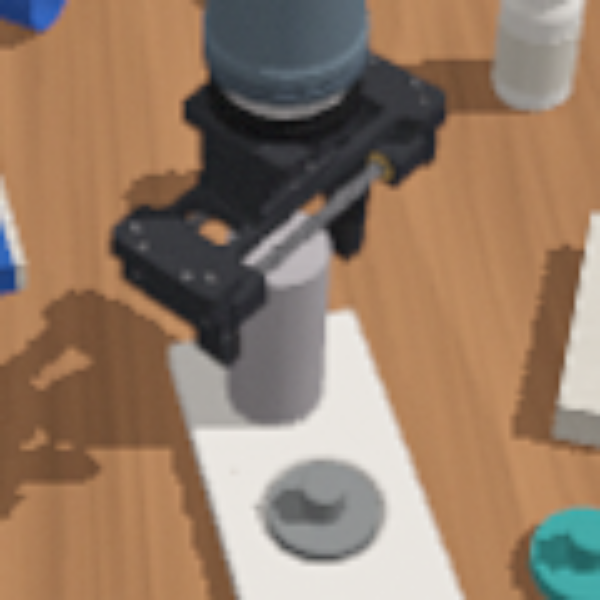

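Released. The cup now stands over the peg at about side px (266,235). I'll retreat straight up, move clear and check.

Request:
arm_command([
  [0,0,-0.02,0,1],
  [0,0,-0.06,0,1],
  [0,0,-0.11,0,1],
  [0,0,-0.16,0,1],
  [0,0,-0.19,0,1],
  [0.0,-0.05,-0.19,0,1],
  [0.1,-0.15,-0.19,0,1],
  [0.1,-0.2,-0.19,0,1],
  [0.1,-0.25,-0.19,0,1],
  [0.1,-0.3,-0.19,0,1],
  [0.1,-0.3,-0.19,0,1],
  [0.1,-0.3,-0.19,0,1],
])

```text
t: 19.4
eef_pos: [427.9, 125.3, 287.0]
ee_rot: [-2.918, -1.163, -0.0]
ft_force: [0.6, -0.1, -0.3]
opening: 88.4
```

```bash
python3 - <<'E'
from cup import *
rel([564,-160,200])
ims=[]
for n in("side","top"):
    p,d=robot.capture(n);cv2.imwrite(f"pics/{n}16.png",p)
    P=cloud(n,d);hsv=cv2.cvtColor(p,cv2.COLOR_BGR2HSV)
    fitcup(n,p,d,np.array([563,-161,117.]))
    fitcup(n,p,d,np.array([563,-161,105.]))
    top=P[(np.hypot(P[...,0]-562,P[...,1]+161)<32)&(P[...,2]>125)];
    A=np.c_[top[:,:2]-top[:,:2].mean(0),np.ones(len(top))];co=np.linalg.lstsq(A,top[:,2],rcond=None)[0]
    print(n,"closed end",top.mean(0).round(1),"n",len(top),"tilt deg",np.degrees(co[:2]).round(1))
    g=(abs(P[...,0]-577)<40)&(abs(P[...,1]+245)<36)&(hsv[...,2]<165)&(P[...,2]>20)&(P[...,2]<55)&(hsv[...,1]<50);Q=P[g]
    dd=Q[Q[:,2]<30];A=np.c_[dd[:,:2]-dd[:,:2].mean(0),np.ones(len(dd))];co=np.linalg.lstsq(A,dd[:,2],rcond=None)[0]
    print(n,"lid mid",((Q.min(0)+Q.max(0))/2).round(1),"disc z",np.median(dd[:,2]).round(1),"tilt",np.degrees(co[:2]).round(1))
    ims.append(p)
a=cv2.resize(ims[0][190:290,220:320],(400,400),interpolation=1);b=cv2.resize(ims[1][120:220,260:360],(400,400),interpolation=1)
cv2.imwrite("pics/m16.png",np.hstack([a,b]))
E
```

```text
t 19.4 tcp [427.9 125.3 287. ] xyaw 43.5 J6 -0.74 open 88.4 F [ 0.6 -0.1 -0.3] | shift [-0.0975, 0.3008, 0.0868] yaw opts None
side 598 cost 3.86 axis pt at z 117.0 [ 558.2 -160.7] tilt deg xy [ 0.4 -0.8] z range 47.6 141.5
side 360 cost 0.41 axis pt at z 105.0 [ 558.4 -161.2] tilt deg xy [0.3 0.1] z range 32.1 125.2
side closed end [ 557.9 -166.5  136.5] n 323 tilt deg [0.8 5.4]
side lid mid [ 574.5 -249.2   33.6] disc z 23.7 tilt [-0.2  0.6]
top 92 cost 4.92 axis pt at z 117.0 [ 560.3 -161.9] tilt deg xy [5.9 4.1] z range 70.8 142.0
top 27 cost 0.14 axis pt at z 105.0 [ 564.8 -157.8] tilt deg xy [-0.8 -1.5] z range 51.3 105.1
top closed end [ 562.7 -158.   138. ] n 246 tilt deg [1.4 0.9]
top lid mid [ 580.9 -244.4   35. ] disc z 24.4 tilt [-0.  -0.6]
```

View pics/m16.png

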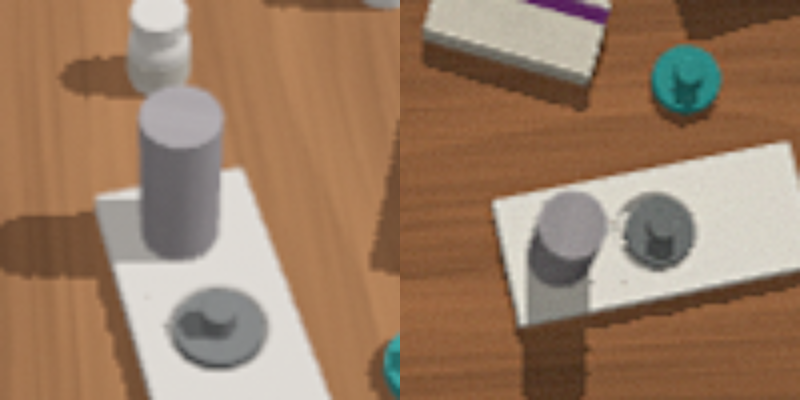

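View pics/top16.png

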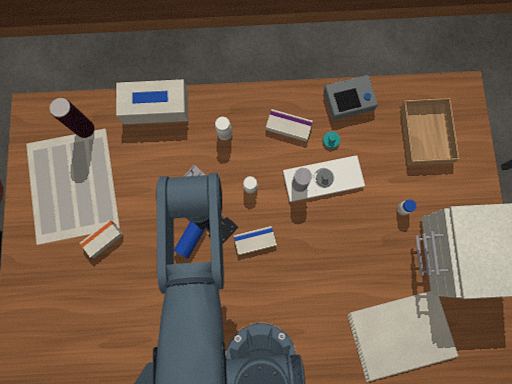

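```bash
python3 - <<'E'
from bench import robot
print(robot.finish_job())
E
```

```text
the job is handed in; nothing more can be done
None
```

The lid is in the recess, knob up, and the steel cup stands upside down over the peg. I handed the job in at about 19.5 s on the robot's clock; `finish_job` reports no verdict.

**How it was done:** I gripped the lid by its knob and lowered it into the recess. The cup did not swing mouth-down when I lifted it by its closed end. I set it back on the rest and turned it upright in the fingers by levering its rim against the rest's turned-up rod ends. Then I lowered it over the peg and released it.

**Last checks before handing in:**

| | Height | Tilt | Off centre |
|---|---|---|---|
| Cup | closed end at 138 mm (top camera), as expected with the rim on the slab | about 0.3° (side camera) | 2–4 mm from the peg axis |
| Lid | disc top at about 24 mm, so it is on the recess floor | under 1° | 2–3 mm from the recess centre |

By eye, the bottles and cartons in the last top picture are where they were at the start. The arm was clear of everything, with the fingers open at about 290 mm height.

**Disagreements:**
- The two cameras differed by about 4–5 mm in absolute position, so I compared each item with its target within the same camera.
- Some cup fits, from runs that also took in the closed end or very few points, gave larger tilts (up to about 6°). I set those aside. The clean side-camera fit of the cup wall and the top-camera fit of its closed end (under 2°) agree that it is upright.
- The cup was still tilted about 5° when I released it, and it settled level on its own.

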